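# Jug home under the brewer

### The arm

A 6-joint arm with a two-finger parallel gripper is mounted at the origin on a cart in front of the work surface, level with it; the furniture and walls round the work are solid. World frame = base frame: x ahead of the robot, y to its left, z up, the work surface at z = 0. Lengths are in m, angles in rad, forces in N, time in s.
With the tool pointing down it reaches from about 0.275 to 0.775 m from the base axis. Payload 14.6 kg.
Tool frame: the origin (TCP) lies on the mounting face of the last link; the fingertips stand 173 mm ahead of it and the grasp point (between the pads) lies 155 mm ahead of it; z points along the fingers, y is the line along which they close (so a half turn about z gives the same grasp; the last joint's range is limited). The gripper opens to 85 mm and grips with 20 to 120 N. Pads are 22 mm wide; open, the fingers measure 114 mm over their backs; the gripper's body (76 mm by 85 mm) begins 54 mm behind the grasp point. The pads swing forward as they close: fully open they stand 13 mm farther back than shut.
Start: joints at [1.182, 0.263, -0.048, 1.259, 0, 1.415], TCP at [0.122, 0.511, 0.405] pointing down, gripper open.
Joint ranges: [-2.65, 2.65], [-0.89, 1.7], [-1.18, 1.37], [-2.13, 2.11], [-1.35, 1.29], [-3.14, 3.14]. Speed limits (rad/s): [1.89, 1.89, 2.57, 2.79, 3.14, 3.14].

### API

Orientations are given as a unit quaternion [x, y, z, w].
In Python, from station import robot gives the robot as it stands.
- The arm moves only by the tool drive_effector, called by a JSON object that holds its "name" and its "arguments". Schema: {"type":"object","properties":{"ticks":{"type":"array","items":{"type":"object","properties":{"jaw":{"type":"number"},"x":{"type":"number"},"y":{"type":"number"},"z":{"type":"number"},"twist":{"type":"number"}},"additionalProperties":false,"required":["jaw"]},"minItems":1,"maxItems":20},"squeeze":{"type":"number"},"only":{"type":"string"},"quiet":{"type":"boolean"},"lines":{"type":"string"}},"required":["ticks"],"additionalProperties":false}. ticks is a list of rows, 1 to 20 of them, each an object with the fields jaw (the opening from 0.0 (shut) to 1.0 (fully open)), x, y, z (the shift in m), twist (a turn about the tool's z in rad); a field left out counts as zero (the opening has to be given); each row shifts and turns the commanded pose from where the row before left it, along the tool's axes as they then stand; what a row does not reach is not made up. A row lasts 1/8 s, in which the tool goes at most 0.0625 m and 0.188 rad, less where a joint would pass 70% of its speed; a pose out of reach is approached as far as the arm can. The fingers move at their own pace and stop on an object; squeeze is the grip in N (left out, the last holds). Time passes only in rows, so rows that do not move let the fingers close. The tool returns the time, the measured TCP pose, the force, the opening and the grip force at its end. only (a regular expression) keeps the lines of the reply that match it, lines (a string "A,B") keeps lines A to B, and quiet returns only ok. Input that does not fit is refused with a message, and nothing moves.
- robot.sense(): the state, without advancing time (a new reading comes with each control period).
- robot.capture(name): name is "scene" or "top"; returns a dict with "frame" (480x640x3 uint8, red, green, blue), "fx", "fy", "cx", "cy" (pixels), "k1" (the pictures are not rectified: a ray, as slopes to the right and down, at radius r is drawn at 1 + k1 r^2 times it, then the intrinsics apply), "eye" and "rotation" of the camera in the world. Camera axes: x right, y down, z forward; pixel columns grow to the right and rows downward; lengths in m; the calibration is good to about 2 mm. A picture is of the moment at which its call begins. There is no depth.
- robot.sign_off(): hands the job in; it is judged then, once.
The state is a dict: "time_s": time; "joint_positions": joint angles; "joint_velocities": joint speeds; "joint_torque": joint torques, N m; "eef_pos": TCP position; "orientation": TCP orientation; "contact_force": force on the tool from outside, world axes, zero at the start; "ft_torque": the same for the moment, N m; "gripper_width": opening from 0.0 (shut) to 1.0 (fully open); "finger_force": force on a finger pad.
Only numpy, scipy, OpenCV 4.12 (cv2) and the standard library are available. Lean on these libraries where they do the work, as an engineer would, in place of code of your own. Each camera call takes 0.05 s, during which the arm holds its last target. There are 200 camera calls.

### The job

The coffee jug was left on the brewer's side warmer with its handle tucked in under the brew head. Turn the jug where it stands until its handle points straight out of the front of the brewer, then slide it across the deck, keeping it standing flat and never lifting it, until it is centred on the brewing plate with the spring drip-stop pushed up by its lid and the handle still to the front. Then switch the brewer on by pressing down the front end of its rocker switch, and leave the things round about where they are.

Things in the scene. Friction and masses are not known exactly. Their poses are not given: they have to be found in the camera images.
- brewer: fixed aluminium coffee brewer with two hot plates side by side. Origin on the worktop midway between the plates; x points to its back, its front faces -x, y to the left seen from the front. Flat deck x -85..85, y -185..225 mm, top 36 mm above the worktop, with a thin rail 17 mm high along the rear edge behind the warmer. Tower at x 62..150, y -185..-15 mm, 290 mm high, a fixed ramekin on top.
- brew_head (a point): middle of the lower front edge of the brew head, the square box that overhangs the brewing plate at brewer x -35..150, y -185..-15 mm, from 205 to 273 mm above the worktop; below it a round filter basket, 84 mm across over the plate's centre, reaches down to 178 mm. Under the head it is open to the left and to the front.
- cheek (a point): foot of the inner face of the upright wall that closes the right side of the brewing place: brewer y = -159 mm, x from -10 to 70 mm, deck to head. A jug centred on the brewing plate has 7 mm to spare from it.
- brew_plate (a point): centre of the brewing plate (round mark 132 mm across, flush) on top of the deck, at brewer (0, -100, 36) mm; the jug must end centred over it
- warm_plate (a point): centre of the side warmer plate (round mark 132 mm across, flush) on top of the deck, at brewer (0, 100, 36) mm, where the jug stands at the start
- drip_stop (a joint): steel spring plunger, 14 mm thick with a round tip, hanging below the filter basket over the centre of the brewing plate; its tip stands 128 mm above the deck at value 0 and slides up (m) when the jug's domed lid passes under it, reading about 0.005 when the jug is centred; 1 N at rest and 2.2 N at 6 mm
- rocker (a joint): black rocker switch, 44 mm front to back and 26 mm wide, on the left end of the deck; 0 = off (front end up), 0.5 rad = on (front end down); it stays where it is left; turns from about 2 N on its front end
- rocker_front (a point): point on top of the rocker's front half, 15 mm in front of its hinge, where to press down; 53 mm above the worktop when off; moves about 7 mm down when switched on
- jug: loose steel coffee jug, 0.35 to 0.7 kg, 104 mm across and 134 mm high, with a black fixed round lid and a black D-shaped handle on one side. Origin at the centre of its underside; z up; the handle sticks out along the jug's own -x. At the start it stands on the warmer, handle pointing roughly to the brewer's right (-y), its grip at the edge of the brew head, with no room to take it from above.
- jug_lid (a point): top of the jug's lid on its axis, 134 mm above its underside; the lid is 60 mm across with upright sides from 95 to 119 mm above the underside and a dome above; the steel shoulder below it widens from 74 mm across at 90 mm to 104 mm across at 58 mm
- jug_handle (a point): centre of the top of the handle's upright grip, 108 mm from the jug's axis and 97 mm above its underside; the grip is 16 mm thick (across), 24 mm deep (radially, from 96 to 120 mm) and reaches down to 17 mm above the underside; clear space of 40 mm between it and the jug
- scoop_cup: bystander: steel measuring cup 79x160x37 mm lying in front of the brewer; leave alone
- pinch_bowl: bystander: white porcelain bowl 68 mm across, 28 mm high; leave alone
- sugar_pot: bystander: dark open stoneware pot 85 mm across, 28 mm high; leave alone
- timer: bystander: kitchen timer 64x63x58 mm; leave alone
- spice_jar: bystander: square spice jar 46x46x97 mm with black lid; leave alone
- funnel: bystander: steel funnel 91 mm across, 62 mm high; leave alone

How it is judged:
By the outcome, as a careful person would: the job done as asked, in the order asked, and still so for the second after the job is handed in, with the robot touching nothing.
It also fails if it takes over 64 s, if anything falls off the work surface, if the arm or the gripper's body presses on something with over 40 N, if the wrist force passes 120 N, or if a joint passes its speed limit or range.

## Working session

There is one attempt and no reset: what is moved stays moved. The work goes in short steps, Python scripts to look and compute and a tool call to move; the robot and the scene stay as the last step left them, time stands still between calls to the robot, and variables do not carry over. Pictures are saved under pics/ and viewed, at most 10 in all, crops included, and the job is handed in when it is done.

```bash
ls; mkdir -p pics; python3 - <<'E'
from station import robot
import cv2,json
for n in("scene","top"):
    c=robot.capture(n); cv2.imwrite(f"pics/{n}0.png",c["frame"][:,:,::-1])
    print({k:(v.tolist() if hasattr(v,'tolist') else v) for k,v in c.items() if k!="frame"})
print(robot.sense())
E
```

```text
pics
station.py
{'fx': 497.60869914383755, 'fy': 497.60869914383755, 'cx': 305.3172292418402, 'cy': 239.24967610278912, 'k1': -0.08952874917629662, 'eye': [-0.10548613830872691, -0.3978862073674115, 0.9871999896095794], 'rotation': [0.845129467876798, -0.38316466972917484, 0.1593448421376846, -0.3369721645503218]}
{'fx': 535.5346116910779, 'fy': 535.5346116910779, 'cx': 316.88249805693454, 'cy': 243.8660179591017, 'k1': -0.06353110335766804, 'eye': [0.306984460769243, 0.13351637948514494, 1.2785769158013538], 'rotation': [-0.6971674077927867, 0.7109897654225217, -0.055207706562122684, 0.07350692560612598]}
{'time_s': 0.1, 'joint_positions': array([ 1.18165875e+00,  2.63513032e-01, -4.88486833e-02,  1.25939294e+00,
       -3.56655854e-05,  1.41547707e+00]), 'joint_velocities': array([-0.00037914, -0.00060235,  0.00205375, -0.00035071,  0.00020149,
        0.00037601]), 'joint_torque': array([-7.26245048e-05, -6.38574243e+01,  3.85065758e+01,  9.93119756e-03,
       -2.73787064e-04, -1.78205312e-05]), 'eef_pos': array([0.12163245, 0.51064731, 0.40426253]), 'orientation': array([ 1.16643003e-01,  9.93173791e-01, -4.66315157e-04, -1.11661336e-04]), 'contact_force': array([-0.29924093,  0.1545369 ,  0.05026931]), 'ft_torque': array([-0.00497715,  0.04967362, -0.00465789]), 'finger_force': 0.0, 'gripper_width': 1.001568501485829}
```

View pics/scene0.png

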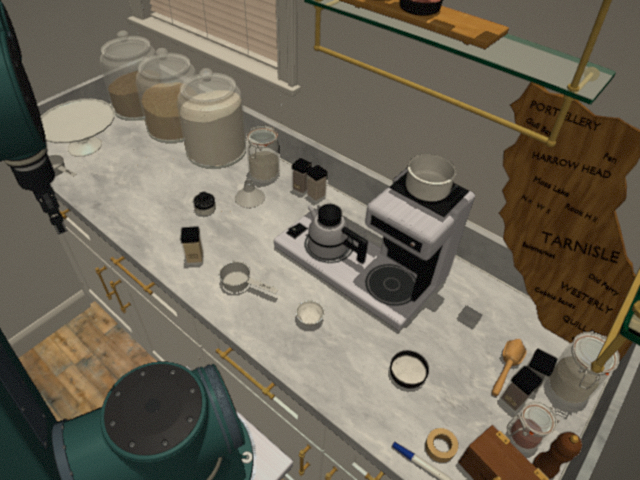

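View pics/top0.png

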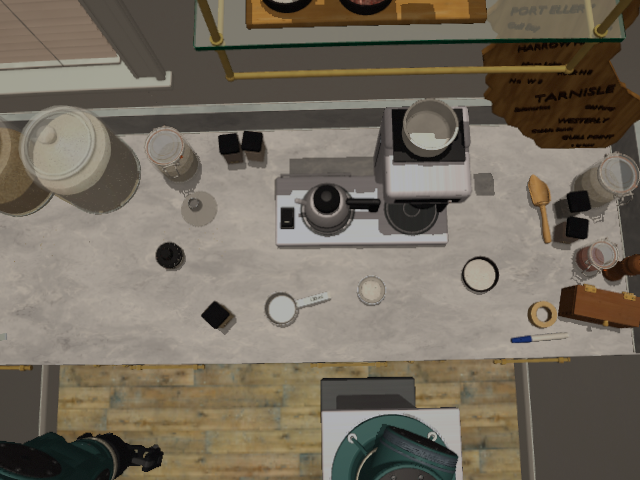

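The scene picture shows the brewer at (290-470,160-325), with the jug near (328,230). In the top picture the deck spans (277-447,178-243). The jug lid is near (326,195), with the handle pointing right to (375,204). The bowl, scoop cup and pot stand in front. I'll zoom in on both views.

```bash
cat > h.py <<'E'
import numpy as np,cv2
from scipy.spatial.transform import Rotation as R
def ray(c,px):
    K=np.array([[c["fx"],0,c["cx"]],[0,c["fy"],c["cy"]],[0,0,1.]])
    u=cv2.undistortPoints(np.array([[px]],float),K,np.array([c["k1"],0,0,0.]))[0,0]
    return np.array(c["eye"]),R.from_quat(c["rotation"]).as_matrix()@np.array([u[0],u[1],1])
def at(c,px,z):
    e,d=ray(c,px); return e+d*(z-e[2])/d[2]
def proj(c,p):
    K=np.array([[c["fx"],0,c["cx"]],[0,c["fy"],c["cy"]],[0,0,1.]])
    Rm=R.from_quat(c["rotation"]).as_matrix(); q=Rm.T@(np.array(p)-c["eye"])
    return cv2.projectPoints(q.reshape(1,1,3),np.zeros(3),np.zeros(3),K,np.array([c["k1"],0,0,0.]))[0].ravel()
E
python3 - <<'E'
from station import robot
import cv2
f=robot.capture("top")["frame"][:,:,::-1]
cv2.imwrite("pics/top1.png",cv2.resize(f[150:260,265:465],None,fx=4,fy=4,interpolation=cv2.INTER_CUBIC))
f=robot.capture("scene")["frame"][:,:,::-1]
cv2.imwrite("pics/sc1.png",cv2.resize(f[190:340,260:460],None,fx=4,fy=4,interpolation=cv2.INTER_CUBIC))
E
```

```text
(no output)
```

View pics/top1.png

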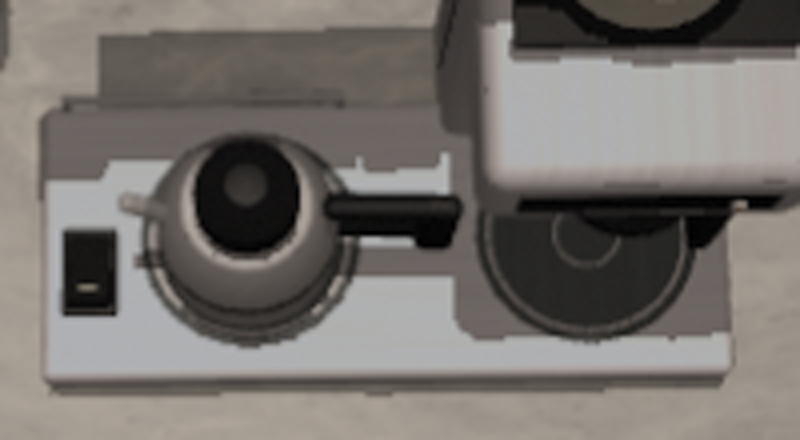

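View pics/sc1.png

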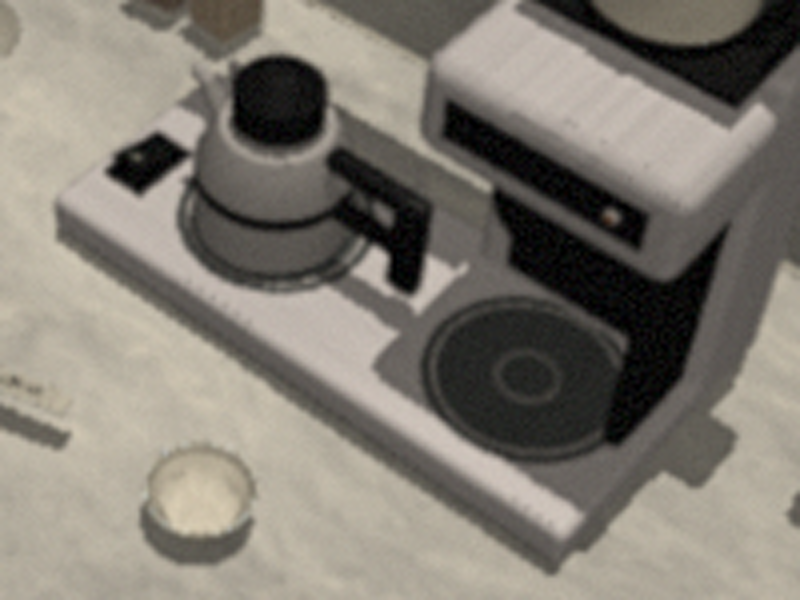

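The top crop shows the deck front corners at crop (45,376) and (733,372), the brew plate ring centre at (587,237), and the handle pointing along (330-460,208-225). In the scene crop the deck front corners are at (57,207) and (562,556), with the ring at (527,376).

```bash
python3 - <<'E'
from station import robot
from h import *
T=robot.capture("top");S=robot.capture("scene")
t=lambda x,y:(265+(x+.5)/4-.5,150+(y+.5)/4-.5)
s=lambda x,y:(260+(x+.5)/4-.5,190+(y+.5)/4-.5)
m=lambda v:(v[:2]*1000).round(1)
FLt,FRt,FLs,FRs=[at(c,p,.036) for c,p in((T,t(45,376)),(T,t(733,372)),(S,s(57,207)),(S,s(562,556)))]
print("T",m(FLt),m(FRt),"S",m(FLs),m(FRs), np.linalg.norm(FLt-FRt),np.linalg.norm(FLs-FRs))
pt,ps=at(T,t(587,237),.036),at(S,s(527,376),.036);print("plate",m(pt),m(ps))
rt,rs=at(T,t(90,272),.05),at(S,s(148,163),.05);print("rocker",m(rt),m(rs))
p=(pt+ps)/2
d=(FLt-FRt+FLs-FRs);yaw=np.arctan2(d[1],d[0])-np.pi/2;print("yaw",yaw)
x=np.array([np.cos(yaw),np.sin(yaw)]);y=np.array([-x[1],x[0]])
print("origin from plate",m(p[:2]+.1*y), "from corners",m(((FLt+FLs)/2)[:2]+.085*x-.225*y),m(((FRt+FRs)/2)[:2]+.085*x+.185*y))
# lid: dark blob in both
for n,c,pt in(("T",T,t(247,180)),("S",S,s(282,80))): pass
print("lid T",m(at(T,t(247,196),.155)),"grip T end mid",m(at(T,t(437,225),.133)),m(at(T,t(435,210),.133)))
print("lid base S circle-> top rim centre",m(at(S,s(281,85),.155)))
o=(p[:2]+.1*y)
for c,n in((T,"T"),(S,"S")):
  w=o+.1*y
  print(n,"warm top",proj(c,[*w,.17]),"warm base",proj(c,[*w,.036]))
E
```

```text
T [539.1 260.9] [ 532.5 -144.6] S [528.6 248.4] [ 520.  -154.6] 0.405551060807109 0.4031545340953827
plate [616.1 -62.8] [615.7 -65.2]
rocker [598.3 232.6] [588.5 221.5]
yaw -0.018867126121298483
origin from plate [617.8  36. ] from corners [614.6  28.1] [614.7  33.7]
lid T [613.7 138.6] grip T end mid [600.7  34.6] [609.2  35.4]
lid base S circle-> top rim centre [615.3 135.9]
T warm top [327.48656595 194.0226902 ] warm base [327.94244314 209.30338171]
S warm top [331.28311753 205.4207018 ] warm base [328.80792007 243.15230312]
```

```bash
python3 - <<'E'
from station import robot
from h import *
T=robot.capture("top");S=robot.capture("scene")
t=lambda x,y:(265+(x+.5)/4-.5,150+(y+.5)/4-.5)
m=lambda v:(v[:2]*1000).round(1)
g=cv2.GaussianBlur(cv2.cvtColor(T["frame"],cv2.COLOR_RGB2GRAY),(3,3),0).astype(float)
P=[]
for u in range(282,443):
    col=np.diff(g[238:252,u]);i=int(np.argmin(col)); P.append(at(T,(u,238.5+i),.033)[:2])
P=np.array(P);d=cv2.fitLine(P.astype(np.float32),cv2.DIST_HUBER,0,.001,.001).ravel()
print("yaw T front edge",np.arctan(-d[0]/d[1]),d)
g=cv2.GaussianBlur(cv2.cvtColor(S["frame"],cv2.COLOR_RGB2GRAY),(3,3),0).astype(float)
P=[]
for u in range(282,395):
    v0=242.+(u-274)*(328.8-241.5)/(400.3-274); a=int(v0)-5
    col=np.diff(g[a:a+14,u]);i=int(np.argmin(col)); P.append(at(S,(u,a+.5+i),.033)[:2])
P=np.array(P);d=cv2.fitLine(P.astype(np.float32),cv2.DIST_HUBER,0,.001,.001).ravel()
print("yaw S front edge",np.arctan(-d[0]/d[1]),d)
# lid blobs
for n,c,r in(("T",T,(305,180,347,217)),("S",S,(316,202,344,228))):
    f=c["frame"][r[1]:r[3],r[0]:r[2]].max(2)<60
    k,l,st,_=cv2.connectedComponentsWithStats(f.astype(np.uint8)); j=1+np.argmax(st[1:,4])
    print(n,st[j], "x",r[0]+st[j][0],r[0]+st[j][0]+st[j][2]-1,"y",r[1]+st[j][1],r[1]+st[j][1]+st[j][3]-1)
print("T lid far",m(at(T,t(247,138),.155)),"near",m(at(T,t(247,253),.131)),"L",m(at(T,t(194,195),.155)),"R",m(at(T,t(301,195),.155)))
E
```

```text
yaw T front edge -0.011275606 [0.01127537 0.9999364  0.5366458  0.08905454]
yaw S front edge -0.0071591893 [0.00715913 0.99997437 0.5326816  0.03965948]
T [  9   4  26  30 625] x 314 339 y 184 213
S [  2   2  23  23 446] x 318 340 y 204 226
T lid far [646.3 138. ] near [587.8 139.4] L [614.9 167.4] R [613.5 109.4]
```

```bash
cat > to.py <<'E'
import sys,numpy as np
from station import robot
from scipy.spatial.transform import Rotation as R
s=robot.sense(); M=R.from_quat(s["orientation"]).as_matrix()
x,y,z,psi=map(float,sys.argv[1:5])
d=M.T@(np.array([x,y,z])-s["eef_pos"]); p=np.arctan2(M[1,1],M[0,1])
print("tool d",d.round(4),"turn",round((p-psi+np.pi)%(2*np.pi)-np.pi,4),"psi",p.round(4),"q",s["joint_positions"].round(2),"F",s["contact_force"].round(1))
E
```

{"name": "drive_effector", "arguments": {"ticks": [{"jaw":1,"x":-0.02,"y":-0.009},{"jaw":1,"x":-0.0405,"y":-0.01775},{"jaw":1,"x":-0.0405,"y":-0.01775},{"jaw":1,"x":-0.0405,"y":-0.01775},{"jaw":1,"x":-0.0405,"y":-0.01775},{"jaw":1,"x":-0.0405,"y":-0.01775},{"jaw":1,"x":-0.0405,"y":-0.01775},{"jaw":1,"x":-0.0405,"y":-0.01775},{"jaw":1,"x":-0.0405,"y":-0.01775},{"jaw":1,"x":-0.0405,"y":-0.01775},{"jaw":1,"x":-0.0405,"y":-0.01775},{"jaw":1,"x":-0.0405,"y":-0.01775},{"jaw":1,"x":-0.0405,"y":-0.01775},{"jaw":1,"x":-0.0405,"y":-0.01775},{"jaw":1,"x":-0.02,"y":-0.009},{"jaw":1,"twist":-0.1},{"jaw":1,"twist":-0.15},{"jaw":1,"twist":-0.15},{"jaw":1,"twist":-0.15},{"jaw":1,"twist":-0.15}]}}

```text
time_s: 2.9
eef_pos: [0.6151, 0.1375, 0.4046]
orientation: [-0.233, 0.972, 0.0, -0.0]
contact_force: [-1.4, -0.4, 0.4]
gripper_width: 1.002
finger_force: 0.0
```

```bash
python3 to.py .616 .1375 .40 3.13
```

```text
tool d [-0.0008 -0.0004  0.0046] turn -1.088 psi 2.042 q [ 0.09  0.45  0.24  1.36 -0.   -0.38] F [-1.4 -0.4  0.4]
```

{"name": "drive_effector", "arguments": {"ticks": [{"jaw":1,"twist":-0.1},{"jaw":1,"twist":-0.17},{"jaw":1,"twist":-0.17},{"jaw":1,"twist":-0.17},{"jaw":1,"twist":-0.17},{"jaw":1,"twist":-0.17},{"jaw":1,"twist":-0.138},{"jaw":1,"z":0.01},{"jaw":1,"z":0.025},{"jaw":1,"z":0.025},{"jaw":1,"z":0.02},{"jaw":1,"z":0.005},{"jaw":1}]}}

```text
time_s: 4.53
eef_pos: [0.6151, 0.1375, 0.3197]
orientation: [-0.701, 0.713, 0.0, -0.0]
contact_force: [-0.1, 0.4, -0.3]
gripper_width: 0.998
finger_force: 0.0
```

```bash
python3 to.py .616 .1375 .30 3.13
python3 -c "
from station import robot
import cv2
f=robot.capture('scene')['frame'][:,:,::-1]
cv2.imwrite('pics/sc2.png',cv2.resize(f[130:330,230:470],None,fx=3,fy=3,interpolation=cv2.INTER_CUBIC))"
```

```text
tool d [-0.     -0.0009  0.0197] turn -0.0065 psi 3.1235 q [ 0.09  0.48  0.06  1.15 -0.   -1.46] F [-0.1  0.4 -0.3]
```

View pics/sc2.png

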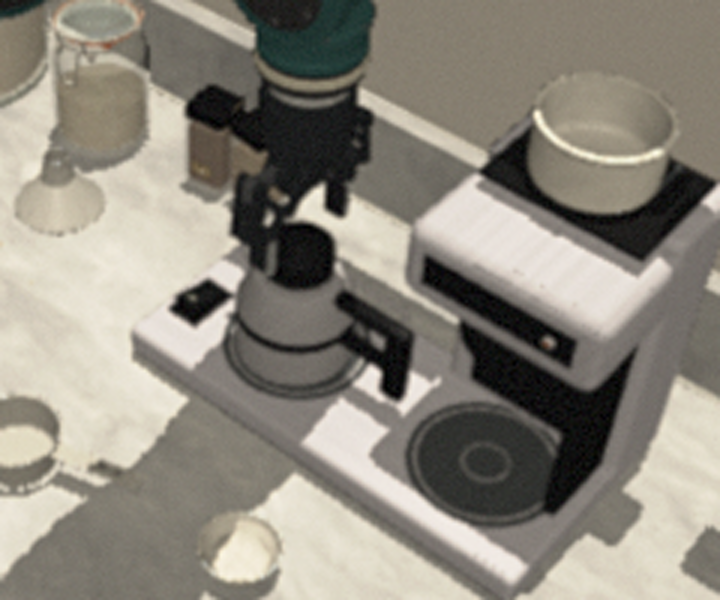

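The gripper is over the lid, with one finger in front of it at (265,240) and the other behind at (335,195). Both are clear of it.

{"name": "drive_effector", "arguments": {"ticks": [{"jaw":1,"z":0.012},{"jaw":1,"z":0.008},{"jaw":0.6},{"jaw":0.6},{"jaw":0.6},{"jaw":0.6}], "squeeze": 40}}

```text
time_s: 5.32
eef_pos: [0.6152, 0.1375, 0.2999]
orientation: [-0.701, 0.713, -0.0, 0.0]
contact_force: [1.2, -0.5, 1.3]
gripper_width: 0.689
finger_force: 44.1
```

```bash
python3 to.py .616 .1375 .30 3.13
```

```text
tool d [-0.     -0.0008 -0.0001] turn -0.0051 psi 3.1249 q [ 0.09  0.49  0.02  1.1  -0.   -1.46] F [ 1.2 -0.5  1.3]
```

{"name": "drive_effector", "arguments": {"ticks": [{"jaw":0.6,"twist":0.05},{"jaw":0.6,"twist":0.12},{"jaw":0.6,"twist":0.12},{"jaw":0.6,"twist":0.12},{"jaw":0.6,"twist":0.12},{"jaw":0.6,"twist":0.12},{"jaw":0.6,"twist":0.12},{"jaw":0.6,"twist":0.12},{"jaw":0.6,"twist":0.12},{"jaw":0.6,"twist":0.12},{"jaw":0.6,"twist":0.12},{"jaw":0.6,"twist":0.12},{"jaw":0.6,"twist":0.10},{"jaw":0.6,"twist":0.05},{"jaw":0.6},{"jaw":0.6}]}}

```text
time_s: 7.32
eef_pos: [0.615, 0.1376, 0.2999]
orientation: [-0.018, 1.0, 0.0, 0.0]
contact_force: [-2.3, 0.8, 4.5]
gripper_width: 0.687
finger_force: 44.3
```

```bash
python3 to.py .616 .1375 .30 1.56
python3 -c "
from station import robot
import cv2
for n,(a,b,c,d) in dict(top=(150,270,265,465),scene=(180,340,250,450)).items():
  f=robot.capture(n)['frame'][:,:,::-1]
  cv2.imwrite('pics/%s3.png'%n,cv2.resize(f[a:b,c:d],None,fx=3.75,fy=3.75,interpolation=cv2.INTER_CUBIC))"
```

```text
tool d [-0.001  -0.0001 -0.0001] turn 0.0462 psi 1.6062 q [0.09 0.49 0.02 1.1  0.   0.06] F [-2.3  0.8  4.5]
```

View pics/scene3.png

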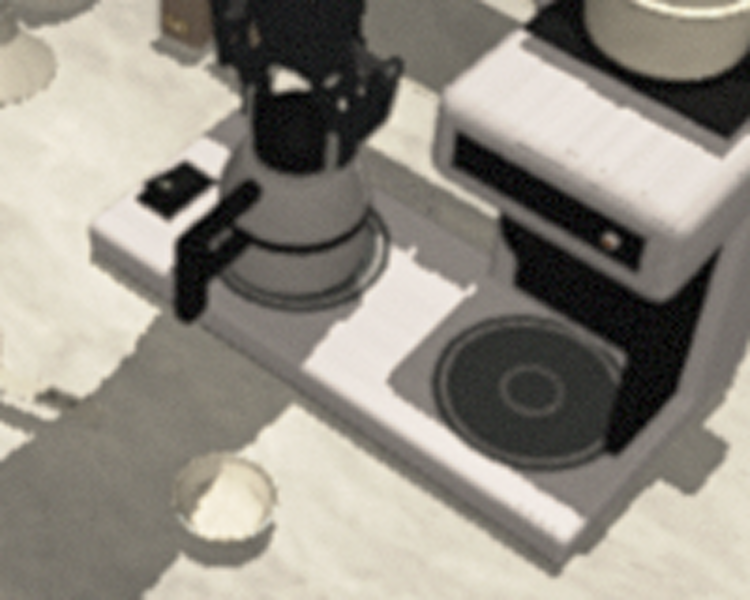

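View pics/top3.png

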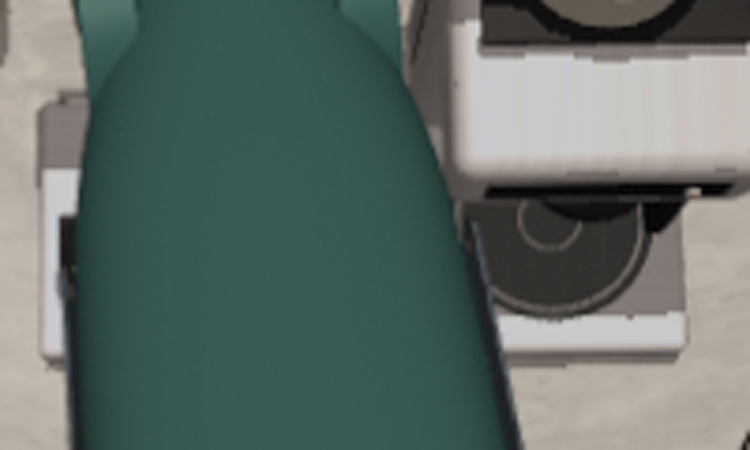

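Scene crop: the handle now points to the front, with its top bar running from (250,190) to (185,243). The top view is blocked by the arm.

```bash
python3 - <<'E'
from station import robot
from h import *
S=robot.capture("scene")
s=lambda x,y:(250+(x+.5)/3.75-.5,180+(y+.5)/3.75-.5)
inv=lambda q:((q[0]-250+.5)*3.75-.5,(q[1]-180+.5)*3.75-.5)
for p in((190,238),(185,243),(195,235),(250,190),(253,187)): print(p,(at(S,s(*p),.133)[:2]*1000).round(1))
a=np.array([.6155,.1375])
for deg in(174,177,180,183,186):
    d=np.array([np.cos(np.radians(deg)),np.sin(np.radians(deg))]); n=np.array([-d[1],d[0]])
    print(deg,[np.round(inv(proj(S,[*(a+r*d+w*n),.133]))) for r,w in((.12,.008),(.12,-.008),(.096,-.008),(.06,0))])
E
```

```text
(190, 238) [501.2 132. ]
(185, 243) [495.9 131.5]
(195, 235) [505.3 131.4]
(250, 190) [558.9 131.2]
(253, 187) [562.2 131.5]
174 [array([172., 235.]), array([155., 222.]), array([183., 204.]), array([232., 183.])]
177 [array([179., 240.]), array([161., 227.]), array([188., 208.]), array([236., 186.])]
180 [array([187., 245.]), array([168., 233.]), array([193., 212.]), array([239., 188.])]
183 [array([195., 249.]), array([175., 238.]), array([199., 216.]), array([243., 190.])]
186 [array([204., 253.]), array([183., 242.]), array([205., 220.]), array([247., 192.])]
```

{"name": "drive_effector", "arguments": {"ticks": [{"jaw":1},{"jaw":1},{"jaw":1,"z":-0.01},{"jaw":1,"z":-0.03},{"jaw":1,"z":-0.04},{"jaw":1,"z":-0.03,"twist":0.046},{"jaw":1,"x":0.03,"z":-0.01},{"jaw":1,"x":0.04},{"jaw":1,"x":0.04,"y":-0.01},{"jaw":1,"x":0.04,"y":-0.03},{"jaw":1,"x":0.03,"y":-0.04},{"jaw":1,"x":0.01,"y":-0.04},{"jaw":1,"y":-0.04},{"jaw":1,"y":-0.04},{"jaw":1,"y":-0.03},{"jaw":1,"y":-0.01},{"jaw":1}]}}

```text
time_s: 9.6
eef_pos: [0.4223, -0.1003, 0.4199]
orientation: [0.006, 1.0, 0.0, 0.0]
contact_force: [-0.2, 0.6, -1.4]
gripper_width: 0.997
finger_force: 0.0
```

```bash
python3 to.py .5 .1375 .30 1.56
python3 -c "
from station import robot
import cv2
n='top';a,b,c,d=150,270,265,465
f=robot.capture(n)['frame'][:,:,::-1]
cv2.imwrite('pics/%s4.png'%n,cv2.resize(f[a:b,c:d],None,fx=4,fy=4,interpolation=cv2.INTER_CUBIC))"
```

```text
tool d [-0.0747  0.2387  0.12  ] turn -0.0019 psi 1.5581 q [-0.42  0.1  -0.21  1.25  0.   -0.41] F [-0.2  0.6 -1.4]
```

View pics/top4.png

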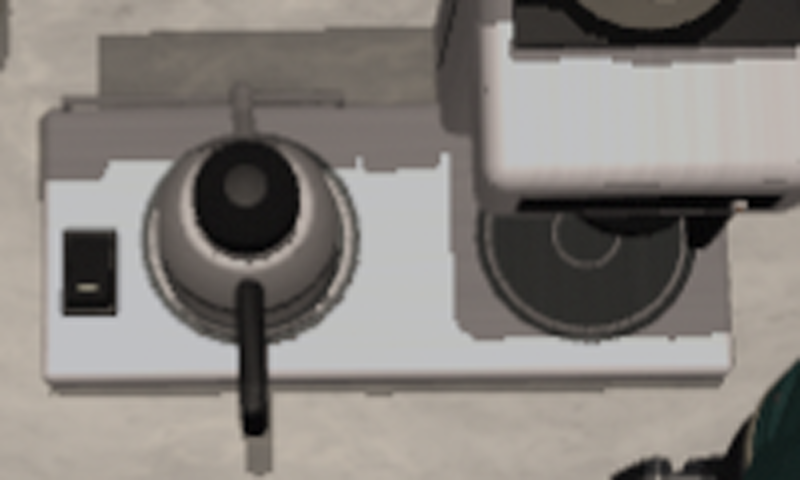

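The handle now points to the front, from crop (250,283) to (255,435). The lid centre is at (247,196) and the jug is still on the warmer.

```bash
python3 - <<'E'
from station import robot
from h import *
T=robot.capture("top")
m=lambda v:(v[:2]*1000).round(1)
f=cv2.GaussianBlur(T["frame"],(3,3),0).max(2).astype(float)
P=[];W=[]
for v in range(226,257):
    row=f[v,318:336]; w=np.clip(100-row,0,None); u=318+(w*np.arange(18)).sum()/w.sum()
    p=at(T,(u,v),.133)[:2];P.append(p);W.append(u)
P=np.array(P);print(P[::5]*1000)
d=cv2.fitLine(P.astype(np.float32),cv2.DIST_HUBER,0,.001,.001).ravel();print("handle angle off -x:",np.degrees(np.arctan(d[1]/d[0])),"deg")
t=lambda x,y:(265+(x+.5)/4-.5,150+(y+.5)/4-.5)
print("lid",m(at(T,t(247,138),.155)),m(at(T,t(247,253),.131)),"grip outer end",m(at(T,t(254,437),.133)))
w=(at(T,t(143,238),.036)+at(T,t(358,238),.036))/2;b=(at(T,t(480,238),.036)+at(T,t(693,238),.036))/2
print("ring y",m(w),m(b),"bottoms",m(at(T,t(250,344),.036)),m(at(T,t(590,340),.036)))
print("rocker corners",[m(at(T,t(*q),.05)) for q in((63,230),(117,230),(63,316),(117,316))])
E
```

```text
[[557.75153256 139.00963071]
 [546.57207117 138.99343904]
 [535.40021522 137.56015087]
 [524.30353595 137.7153289 ]
 [513.24925098 138.05317169]
 [502.20259084 137.01414402]
 [491.21571499 136.99211376]]
handle angle off -x: 2.2608972 deg
lid [646.3 138. ] [587.8 139.4] grip outer end [484.9 137.7]
ring y [620.2 137.7] [615.6 -62.5] bottoms [555.7 139.3] [553.6 -61.4]
rocker corners [array([624.2, 248.5]), array([623.4, 216.5]), array([572.1, 248.7]), array([571.4, 216.9])]
```

{"name": "drive_effector", "arguments": {"ticks": [{"jaw":1,"y":0.02},{"jaw":1,"x":-0.01,"y":0.04},{"jaw":1,"x":-0.01,"y":0.04},{"jaw":1,"x":-0.02,"y":0.04},{"jaw":1,"x":-0.02,"y":0.04},{"jaw":1,"x":-0.02,"y":0.04},{"jaw":1,"x":-0.008,"y":0.02},{"jaw":1,"z":0.01},{"jaw":1,"z":0.02},{"jaw":1,"z":0.02},{"jaw":1,"z":0.01},{"jaw":1}]}}

```text
time_s: 11.2
eef_pos: [0.5127, 0.1382, 0.3594]
orientation: [0.006, 1.0, -0.0, -0.0]
contact_force: [-0.3, 0.7, 0.2]
gripper_width: 0.998
finger_force: 0.0
```

```bash
python3 to.py .508 .1392 .274 1.561
```

```text
tool d [0.0046 0.001  0.0854] turn -0.0026 psi 1.5584 q [ 0.11  0.29 -0.13  1.15 -0.    0.12] F [-0.3  0.7  0.2]
```

{"name": "drive_effector", "arguments": {"ticks": [{"jaw":1,"x":0.0045,"y":0.001,"z":0.01},{"jaw":1,"z":0.025,"twist":-0.0025},{"jaw":1,"z":0.025},{"jaw":1,"z":0.02},{"jaw":1,"z":0.005},{"jaw":1},{"jaw":0.1},{"jaw":0.1},{"jaw":0.1},{"jaw":0.1},{"jaw":0.1},{"jaw":0.1}], "squeeze": 25}}

```text
time_s: 12.7
eef_pos: [0.5086, 0.1396, 0.2749]
orientation: [0.005, 1.0, -0.0, 0.0]
contact_force: [-1.6, -2.8, 5.2]
gripper_width: 0.181
finger_force: 28.7
```

```bash
python3 to.py .508 .1392 .274 1.561
```

```text
tool d [ 0.0006 -0.0004  0.0009] turn 0.0002 psi 1.5612 q [ 0.11  0.34 -0.3   0.93 -0.    0.12] F [-1.6 -2.8  5.2]
```

{"name": "drive_effector", "arguments": {"ticks": [{"jaw":0.1,"y":-0.005},{"jaw":0.1,"y":-0.01},{"jaw":0.1,"y":-0.015},{"jaw":0.1,"y":-0.015},{"jaw":0.1,"y":-0.015},{"jaw":0.1,"y":-0.015},{"jaw":0.1,"y":-0.015},{"jaw":0.1,"y":-0.005},{"jaw":0.1}]}}

```text
time_s: 13.82
eef_pos: [0.5079, 0.0448, 0.2748]
orientation: [0.005, 1.0, 0.0, 0.0]
contact_force: [1.2, 2.4, 2.8]
gripper_width: 0.182
finger_force: 27.8
```

```bash
python3 to.py .508 .1392 .2749 1.561
```

```text
tool d [ 0.0008  0.0944 -0.0001] turn 0.0005 psi 1.5615 q [-0.07  0.31 -0.34  0.91  0.   -0.06] F [1.2 2.4 2.8]
```

{"name": "drive_effector", "arguments": {"ticks": [{"jaw":0.1,"y":-0.005},{"jaw":0.1,"y":-0.01},{"jaw":0.1,"y":-0.015},{"jaw":0.1,"y":-0.015},{"jaw":0.1,"y":-0.015},{"jaw":0.1,"y":-0.015},{"jaw":0.1,"y":-0.010},{"jaw":0.1,"y":-0.005},{"jaw":0.1}]}}

```text
time_s: 14.95
eef_pos: [0.507, -0.0449, 0.2747]
orientation: [0.004, 1.0, 0.001, 0.0]
contact_force: [0.8, 6.3, 3.3]
gripper_width: 0.182
finger_force: 29.4
```

```bash
python3 to.py .508 .1392 .2749 1.561
python3 -c "
from station import robot
import cv2
n='scene';a,b,c,d=180,340,300,460
f=robot.capture(n)['frame'][:,:,::-1]
cv2.imwrite('pics/%s5.png'%n,cv2.resize(f[a:b,c:d],None,fx=3.75,fy=3.75,interpolation=cv2.INTER_CUBIC))"
```

```text
tool d [0.0006 0.1841 0.    ] turn 0.0011 psi 1.5621 q [-0.25  0.31 -0.35  0.91  0.   -0.24] F [0.8 6.3 3.3]
```

View pics/scene5.png

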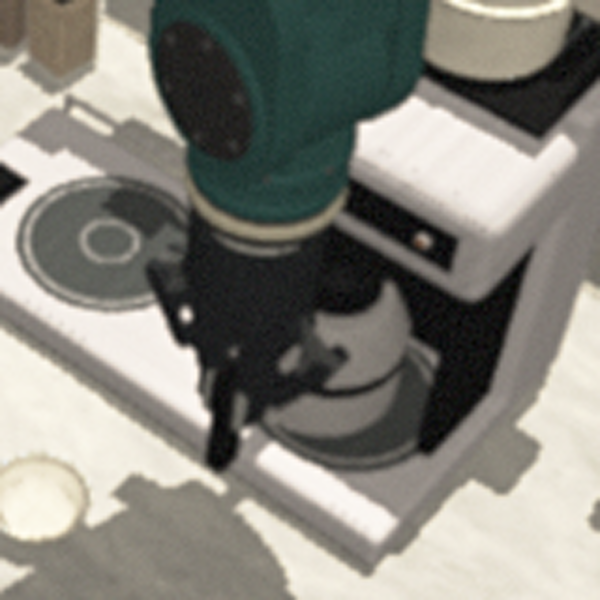

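Scene crop: the jug is upright and partly over the brew plate. The warmer's inner ring is now visible at (110,241).

```bash
python3 - <<'E'
from station import robot
from h import *
S=robot.capture("scene")
s=lambda x,y:(300+(x+.5)/3.75-.5,180+(y+.5)/3.75-.5)
m=lambda v:(v[:2]*1000).round(1)
print("warm inner ring S",m(at(S,s(110,241),.036)), "outer ring bbox",m(at(S,s(19,240),.036)),m(at(S,s(106,310),.036)))
T=robot.capture("top");f=T["frame"][:,:,::-1]
print(f[150:240,290:360].mean())
cv2.imwrite("pics/top6.png",cv2.resize(f[150:260,265:465],None,fx=4,fy=4,interpolation=cv2.INTER_CUBIC))
E
```

```text
warm inner ring S [617.9 134. ] outer ring bbox [576.3 182.3] [566.3  95.6]
125.70206349206349
```

View pics/top6.png

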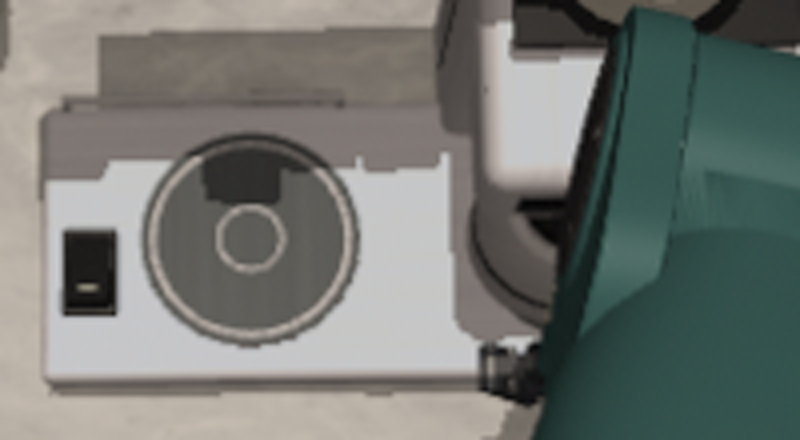

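The top crop shows the warmer ring centre at (250.5,239). Both cameras agree that the total shift needed is about (0,-201) mm, so I'll finish the slide.

{"name": "drive_effector", "arguments": {"ticks": [{"jaw":0.1,"x":-0.0005,"y":-0.004},{"jaw":0.1,"x":-0.0005,"y":-0.006,"twist":0.002},{"jaw":0.1,"y":-0.005},{"jaw":0.1,"y":-0.002},{"jaw":0.1},{"jaw":0.1}]}}

```text
time_s: 15.85
eef_pos: [0.5078, -0.0617, 0.2747]
orientation: [0.005, 1.0, 0.001, 0.0]
contact_force: [1.4, 7.3, 4.3]
gripper_width: 0.181
finger_force: 34.3
```

```bash
python3 to.py .5083 -.0616 .2749 1.560
python3 -c "
from station import robot
import cv2
n='scene';a,b,c,d=180,340,300,460
f=robot.capture(n)['frame'][:,:,::-1]
cv2.imwrite('pics/%s7.png'%n,cv2.resize(f[a:b,c:d],None,fx=3.75,fy=3.75,interpolation=cv2.INTER_CUBIC))"
```

```text
tool d [-0.0005  0.0001 -0.0002] turn 0.0004 psi 1.5604 q [-0.28  0.32 -0.34  0.91  0.   -0.27] F [1.4 7.3 4.3]
```

{"name": "drive_effector", "arguments": {"ticks": [{"jaw":1},{"jaw":1},{"jaw":1},{"jaw":1,"z":-0.01},{"jaw":1,"z":-0.03},{"jaw":1,"z":-0.03},{"jaw":1,"z":-0.02},{"jaw":0,"y":0.03},{"jaw":0,"y":0.04},{"jaw":0,"y":0.04},{"jaw":0,"x":-0.01,"y":0.04},{"jaw":0,"x":-0.02,"y":0.04},{"jaw":0,"x":-0.02,"y":0.04},{"jaw":0,"x":-0.015,"y":0.04},{"jaw":0,"x":-0.008,"y":0.02},{"jaw":0},{"jaw":0}], "squeeze": 25}}

```text
time_s: 18.02
eef_pos: [0.5837, 0.2263, 0.365]
orientation: [0.006, 1.0, -0.0, 0.0]
contact_force: [-0.0, 0.3, 0.3]
gripper_width: -0.004
finger_force: 0.0
```

```bash
python3 to.py .582 .231 .24 1.560
python3 - <<'E'
from station import robot
from h import *
T=robot.capture("top");S=robot.capture("scene")
m=lambda v:(v*1000).round(1)
f=cv2.GaussianBlur(T["frame"],(3,3),0).max(2)
cx,cy=proj(T,[.508,-.063,.133]);print(cx,cy)
P=[]
for v in range(int(cy)-12,int(cy)+8):
    r=f[v,int(cx)-10:int(cx)+11].astype(float);w=np.clip(90-r,0,None)
    if w.sum()>100: P.append(at(T,(int(cx)-10+(w*np.arange(21)).sum()/w.sum(),v),.133)[:2])
P=np.array(P);print(m(P[::3]));d=cv2.fitLine(P.astype(np.float32),cv2.DIST_HUBER,0,.001,.001).ravel();print("handle off -x deg",np.degrees(np.arctan(d[1]/d[0])))
E
```

```text
tool d [0.0018 0.0047 0.125 ] turn -0.0008 psi 1.5592 q [ 0.24  0.45  0.14  1.26 -0.    0.25] F [-0.   0.3  0.3]
420.4736757146944 246.36286505662852
[[535.6 -52.6]
 [528.9 -53.6]
 [522.2 -54.1]
 [515.6 -54.3]
 [509.  -53.7]
 [502.5 -51.3]
 [495.9 -50.3]]
handle off -x deg -5.406264
```

```bash
python3 - <<'E'
from station import robot
from h import *
T=robot.capture("top");S=robot.capture("scene")
f=T["frame"].max(2)
for v in range(200,260,3): print(v,f[v,395:440])
print("expected handle inner/outer px",proj(T,[.555,-.063,.133]),proj(T,[.497,-.063,.133]))
g=S["frame"].max(2); q=proj(S,[.497,-.063,.133]);print("S exp",q,proj(S,[.56,-.063,.133]))
for v in range(int(q[1])-12,int(q[1])+20,2): print(v,g[v,int(q[0])-15:int(q[0])+25])
E
```

```text
200 [25 10  9  9  9  9  9  9 10  9 11 10  9  9 11 10 11 10 10  9 10 11 10 10
  9  9 10 10  9  8 12 10 11 12 12 12  8 11 11 11  9 11  9  8 10]
203 [65 67 67 67 72 74 75 69 64 38 27 28 29 29 27 29 35 40 39 40 40 40 40 41
 40 40 39 35 34 34 34 34 36 35 33 47 46 46 47 46 46 45 45 46 46]
206 [ 79  80  83  85  87  99 107 109 104  85  45  15   8  11  13  13  13  12
   8  11  12  13  16  16  18  19  18  18  19  18  18  18  17  17  16  16
  24  36  66  79  75  26   9  10   9]
209 [ 80  80  80  82  84  86  89  99 105 108 103  97  79  53  21  10  11  11
  10   9  10  12   9  10  10   7   8  10  45  76  87  89  89 104  96  86
  85  84  81  78  83  61   6   8  10]
212 [ 78  79  81  82  84  85  87  88  88  92  99 105 106 107 105 100  95  91
  82  76  75  75  80  81  85 100 109 108 108 107 105  99  92  88  87  86
  83  82  79  56  95  79  36  40  95]
215 [ 72  77  78  79  81  83  84  85  86  87  88  89  89  91  93  96  98 100
 103 104 105 105 104 102 101  99  96  93  91  90  90  87  86  85  83  82
  79  74  47  83 103  47  49  95 125]
218 [ 34  53  73  78  79  79  80  81  82  83  83  83  85  86  86
[... 4704 characters left out ...]
92 100 102
 100  99 100 101]
299 [ 91  90  96 107 109 111 111 111 119 128 113  52  12   9   7  17  15   0
  43 103 144 136 117  97  74  59  60  69  76  71  70  56  53  52  54  60
  65  70  77  79]
301 [110 109 105  94  90  98 106 112 113 106  70  27   4  12  11  25  20  20
  39  89 121 128 124 120 122 115 115 115 106  80  68  66  68  68  73  76
  64  60  52  52]
303 [175 153 126 106 103 100  94  92 101  92  46  15  16  19  22  10  14  20
  64 102 123 124 123 121 131 165 207 231 227 210 179 162 127  92  73  57
  58  70  74  77]
305 [218 214 196 169 151 127 108 105 100  73  33   5  13  11  12  11  24  45
  84 114 127 126 122 137 182 226 231 228 227 228 228 229 228 221 203 161
 121 103  86  80]
```

```bash
python3 - <<'E'
from station import robot
from h import *
T=robot.capture("top");S=robot.capture("scene")
m=lambda v:(v[:2]*1000).round(1)
print("lid dark row209",m(at(T,(395+13.3,209),.131)),m(at(T,(395+27.7,209),.131)))
for v,l,r in((218,0,36.5),(221,3.2,34),(224,8,28)): print("base",v,m(at(T,(395+l,v),.04)),m(at(T,(395+r,v),.04)))
print("bar R edge",m(at(T,(420.8,224),.133)),m(at(T,(421.3,239),.133)),m(at(T,(421.8,248),.133)))
# S lid / body silhouette rows
g=S["frame"].max(2)
for z in(.036,.094,.126,.155): print(z,proj(S,[.616,-.064,z]).round(1),"L/R",proj(S,[.616,-.012,z]).round(1),proj(S,[.616,-.116,z]).round(1))
for v in range(236,290,4): print(v,g[v,350:425])
E
```

```text
lid dark row209 [592.4 -41. ] [591.7 -72.6]
base 218 [593.8 -22.3] [ 591.9 -108.6]
base 221 [586.4 -29.5] [ 584.7 -102.3]
base 224 [578.8 -40.5] [577.8 -87.7]
bar R edge [557.6 -66.3] [524.2 -65.6] [504.3 -65.7]
0.036 [391.  283.3] L/R [373.8 272.6] [408.8 294.4]
0.094 [394.4 268. ] L/R [376.5 257.1] [412.9 279.2]
0.126 [396.3 259. ] L/R [378.  248.1] [415.3 270.3]
0.155 [398.1 250.6] L/R [379.5 239.6] [417.5 261.9]
236 [ 82 115 122 121 121 121 123 126 123 119 117 112 106 105  97 102 105 116
 121 120 115 112 109 106 106 108 101 117 145 171 182 185 157 101  79  91
 105 108 106 100  83  63  44  37  12  12   9  17  12  19  12  18  13  13
  16  10  14  24  32  54  75  96 108 108 115 118 127 135 142 153 161 171
 180 184 193]
240 [ 80  59  60  99 122 126 124 124 121 122 121 121 122 127 122 128 118 114
 115 114 115 115 116 117 120 124 118 118 120 116 116 106  88  55  23   3
  13  14  24  43  60  83  94  98 104 107  93  85  64  41  30  11  10  15
  16  13  18  10  17  16   6  21  13  11  17  29  57  78  96 105 114 115
 116 128 132]
244 [129 156  99  81 117 123 122 121 119 125 128 124 122 123
[... 2959 characters left out ...]
06 106 106 102  96  88  66  56  75  77  47  20   9  13  16  23   9
  17  20  24]
284 [223 221 222 219 191 142 125 120 120 118 121 127 124 123 111  73  39  31
  29  38  34  29  25  28  19  22  16  17  16  12   7  16  32  54  72  86
  92 100 106 105 108 104 107 106 104 106 105 108 107 106 105 105 104 106
  94  84  64  42  38  55  70  74  60  48  30  18   8  15  25  16   8  15
   5  19  12]
288 [225 227 226 224 224 225 226 224 218 202 165 130 116  79  32  18  34  39
  39  32  26  19  13  13  13   9  11  14  17  44  73  90 102  98  93  83
  76  70  62  51  44  34  27  30  28  30  28  30  35  40  50  53  66  78
  89  94  96  95  97  87  72  60  37  34  11  11  21  14  19   9   9   9
  17   9   2]
```

Both views put the lid about 6 mm short of the plate centre, so the handle lagged in the pads. I'll regrip harder and push it on.

{"name": "drive_effector", "arguments": {"ticks": [{"jaw":0,"x":0.02,"y":-0.01},{"jaw":0,"x":0.03,"y":-0.03},{"jaw":0.5,"x":0.026,"y":-0.04},{"jaw":1,"y":-0.04},{"jaw":1,"y":-0.04},{"jaw":1,"y":-0.04},{"jaw":1,"y":-0.04},{"jaw":1,"y":-0.03},{"jaw":1,"y":-0.014},{"jaw":1}], "squeeze": 80}}

```text
time_s: 19.58
eef_pos: [0.5047, -0.0566, 0.3647]
orientation: [0.006, 1.0, 0.0, 0.0]
contact_force: [-0.2, 0.4, -0.2]
gripper_width: 1.0
finger_force: 0.0
```

```bash
python3 to.py .508 -.0567 .275 1.560
```

```text
tool d [-0.0033 -0.0001  0.0897] turn -0.0017 psi 1.5583 q [-0.27  0.25 -0.18  1.14  0.   -0.26] F [-0.2  0.4 -0.2]
```

{"name": "drive_effector", "arguments": {"ticks": [{"jaw":1,"x":-0.003,"z":0.01},{"jaw":1,"z":0.03},{"jaw":1,"z":0.03},{"jaw":1,"z":0.018},{"jaw":1,"z":0.002},{"jaw":1},{"jaw":0.1},{"jaw":0.1},{"jaw":0.1},{"jaw":0.1},{"jaw":0.1},{"jaw":0.1}], "squeeze": 80}}

```text
time_s: 21.08
eef_pos: [0.5079, -0.0566, 0.275]
orientation: [0.006, 1.0, -0.0, 0.0]
contact_force: [-0.6, -4.5, 5.8]
gripper_width: 0.176
finger_force: 78.1
```

```bash
python3 to.py .508 -.0627 .275 1.560
```

```text
tool d [-0.0002 -0.0061  0.    ] turn -0.001 psi 1.559 q [-0.27  0.32 -0.34  0.91 -0.   -0.26] F [-0.6 -4.5  5.8]
```

{"name": "drive_effector", "arguments": {"ticks": [{"jaw":0.1,"y":-0.002},{"jaw":0.1,"y":-0.002},{"jaw":0.1,"y":-0.002},{"jaw":0.1},{"jaw":0.1}]}}

```text
time_s: 21.7
eef_pos: [0.5076, -0.0614, 0.2749]
orientation: [0.005, 1.0, 0.002, 0.0]
contact_force: [-1.6, 9.0, 6.8]
gripper_width: 0.173
finger_force: 78.5
```

```bash
python3 to.py .508 -.0627 .275 1.560
```

```text
tool d [-0.0004 -0.0013 -0.0001] turn 0.0012 psi 1.5612 q [-0.28  0.32 -0.34  0.91  0.   -0.27] F [-1.6  9.   6.8]
```

{"name": "drive_effector", "arguments": {"ticks": [{"jaw":0.1,"y":-0.002},{"jaw":0.1,"y":-0.002},{"jaw":0.1,"y":-0.0015},{"jaw":0.1},{"jaw":0.1}]}}

```text
time_s: 22.32
eef_pos: [0.5077, -0.067, 0.2748]
orientation: [0.005, 1.0, 0.001, 0.0]
contact_force: [0.9, 9.9, 4.2]
gripper_width: 0.172
finger_force: 78.2
```

```bash
python3 to.py .508 -.0667 .275 1.560
```

```text
tool d [-0.0003  0.0003 -0.0002] turn 0.0012 psi 1.5612 q [-0.29  0.32 -0.34  0.91  0.   -0.28] F [0.9 9.9 4.2]
```

{"name": "drive_effector", "arguments": {"ticks": [{"jaw":1},{"jaw":1},{"jaw":1},{"jaw":1,"z":-0.01},{"jaw":1,"z":-0.03},{"jaw":1,"z":-0.03},{"jaw":1,"z":-0.02},{"jaw":0,"y":0.03},{"jaw":0,"y":0.04},{"jaw":0,"y":0.04},{"jaw":0,"x":-0.01,"y":0.04},{"jaw":0,"x":-0.02,"y":0.04},{"jaw":0,"x":-0.02,"y":0.04},{"jaw":0,"x":-0.015,"y":0.04},{"jaw":0,"x":-0.008,"y":0.02},{"jaw":0,"y":0.008},{"jaw":0}], "squeeze": 25}}

```text
time_s: 24.45
eef_pos: [0.5837, 0.2293, 0.365]
orientation: [0.006, 1.0, -0.0, -0.0]
contact_force: [-1.5, 0.2, -0.5]
gripper_width: -0.002
finger_force: 0.0
```

```bash
python3 to.py .582 .231 .24 1.560
python3 - <<'E'
from station import robot
from h import *
T=robot.capture("top");S=robot.capture("scene");f=T["frame"].max(2)
m=lambda v:(v[:2]*1000).round(1)
for v in range(208,212): print(v,f[v,400:435])
for v in(221,224,239,248,251,254,256): print(v,f[v,408:428])
g=S["frame"].max(2)
for v in(244,248,252,256,260): print(v,g[v,378:412])
a=np.array([at(T,(u,209),.131)[:2] for u in range(404,430)]);print(a[[0,-1]])
E
```

```text
tool d [0.0017 0.0017 0.125 ] turn -0.0002 psi 1.5598 q [ 0.24  0.45  0.14  1.26 -0.    0.26] F [-1.5  0.2 -0.5]
208 [ 81  83  85  86  92 102 107 104  95  83  49  17   7  12  11   9  10   9
   9  10   9  10  11  11  12  12  11  25  81  90  98 107 102  89  85]
209 [ 81  82  84  85  88  97 104 107 107 102  77  62  36  14  10  12  11  11
   9   9   9  12  11   8   8   9  45  85 107 107 107 104  94  87  84]
210 [ 83  84  84  85  86  89  97 104 107 108  99  91  78  62  34  12  11   9
  11   8  11   9   9   9  45  81  79 106 107 105 104  95  87  87  84]
211 [ 82  83  84  86  87  87  89  96 103 106 108 105 102  93  77  72  60  60
  59  48  46  51  69  77  80 107 101 107 106 105  96  88  87  86  84]
221 [81 81 82 82 82 83 82 68 29 23 41 51 39 26 23 52 80 81 81 80]
224 [42 54 58 68 78 79 79 74 33 23 38 53 40 24 22 36 53 47 61 54]
239 [199 199 199 148 128 128  61  12  11  16  28  44  51  42  29  24 157 196
 198 199]
248 [164 130 116 114 1
[... 395 characters left out ...]
 16  33
  45  63  83  95 100 106 100  93  83  56  41  22  12  22  53  87]
248 [124 118 111  97 103 113 114 111  86  47   7  11  12   9   9  21   6  17
  13  14  13   9  11  26  38  52  73  87  96 104 103 100  88  76]
252 [121 118 108 105 108 108 107  91  53  20  13  15  16  10   9  15  14  18
  15  18   6  14  14  14  14  17  17  21  16   6  16  36  57  71]
256 [122 121 106  91  91 100  97  75  29   8   6  15  12  17  18   7  19  22
  18  18  22  27  21  17  24  20  17  15  20  10  18  17  15   9]
260 [ 72  69  82  89 104 103  91  60  28  13  10   3  23   9  19  18  18  20
  21  20  18  21  30  26  16  21  18  15  13  19  12  13  42  88]
[[ 0.59259584 -0.03153385]
 [ 0.59136077 -0.08650238]]
```

The lid is now at T y ≈ -64 (plate -62.8), x ≈ 617 (plate 616), with the handle straight to the front. Next is the rocker.

{"name": "drive_effector", "arguments": {"ticks": [{"jaw":0,"x":0.002,"y":0.0018,"z":0.02},{"jaw":0,"z":0.04},{"jaw":0,"z":0.04},{"jaw":0,"z":0.025},{"jaw":0,"z":0.005},{"jaw":0}]}}

```text
time_s: 25.3
eef_pos: [0.5822, 0.2308, 0.2355]
orientation: [0.006, 1.0, 0.0, 0.0]
contact_force: [-0.9, -0.2, 0.6]
gripper_width: -0.003
finger_force: 0.0
```

```bash
python3 to.py .582 .231 .22 1.560
```

```text
tool d [0.0002 0.0002 0.0155] turn -0.001 psi 1.559 q [ 0.25  0.53 -0.1   0.94 -0.    0.26] F [-0.9 -0.2  0.6]
```

{"name": "drive_effector", "arguments": {"ticks": [{"jaw":0,"z":0.004},{"jaw":0,"z":0.003},{"jaw":0,"z":0.003},{"jaw":0,"z":0.002},{"jaw":0}]}}

```text
time_s: 25.92
eef_pos: [0.582, 0.2312, 0.2226]
orientation: [0.006, 1.0, -0.0, -0.0]
contact_force: [-0.2, -0.7, -0.1]
gripper_width: 0.001
finger_force: 0.0
```

```bash
python3 to.py .582 .231 .22 1.560
```

```text
tool d [ 0.     -0.0002  0.0026] turn -0.0005 psi 1.5595 q [ 0.25  0.54 -0.12  0.91 -0.    0.26] F [-0.2 -0.7 -0.1]
```

{"name": "drive_effector", "arguments": {"ticks": [{"jaw":0,"z":0.002},{"jaw":0,"z":0.001},{"jaw":0}]}}

```text
time_s: 26.3
eef_pos: [0.5819, 0.2313, 0.2201]
orientation: [0.006, 1.0, 0.0, 0.0]
contact_force: [-4.9, -1.6, 9.4]
gripper_width: 0.003
finger_force: 5.3
```

```bash
python3 to.py .582 .231 .22 1.560
```

```text
tool d [-0.0001 -0.0003  0.0001] turn -0.0004 psi 1.5596 q [ 0.25  0.54 -0.12  0.91  0.    0.26] F [-4.9 -1.6  9.4]
```

{"name": "drive_effector", "arguments": {"ticks": [{"jaw":0,"z":0.0015},{"jaw":0,"z":0.001},{"jaw":0}]}}

```text
time_s: 26.68
eef_pos: [0.5818, 0.2313, 0.2195]
orientation: [0.006, 1.0, 0.0, 0.001]
contact_force: [-13.5, -2.8, 35.0]
gripper_width: -0.001
finger_force: 18.6
```

```bash
python3 to.py .582 .231 .22 1.560
```

```text
tool d [-0.0003 -0.0003 -0.0005] turn -0.0004 psi 1.5596 q [ 0.25  0.54 -0.13  0.9   0.    0.26] F [-13.5  -2.8  35. ]
```

{"name": "drive_effector", "arguments": {"ticks": [{"jaw":0,"z":-0.01},{"jaw":0,"z":-0.03},{"jaw":0,"z":-0.05},{"jaw":0,"x":0.03,"z":-0.05},{"jaw":0,"x":0.05,"y":0.01,"z":-0.03},{"jaw":0,"x":0.05,"y":0.03},{"jaw":0,"x":0.05,"y":0.04},{"jaw":0,"x":0.03,"y":0.04},{"jaw":0,"y":0.04},{"jaw":0,"y":0.04},{"jaw":0,"y":0.04},{"jaw":0,"y":0.03},{"jaw":0}]}}

```text
time_s: 28.3
eef_pos: [0.3762, 0.5042, 0.3864]
orientation: [0.005, 1.0, -0.0, -0.0]
contact_force: [-0.3, -0.6, -0.1]
gripper_width: -0.002
finger_force: 0.0
```

```bash
python3 - <<'E'
from station import robot
import cv2
T=robot.capture("top")["frame"];o=cv2.imread("pics/top0.png")[:,:,::-1]
for f in(o,T): print(f[205:231,278:296:2].max(2))
S=robot.capture("scene")["frame"];o=cv2.imread("pics/scene0.png")[:,:,::-1]
for f in(o,S): print(f[222:240,284:310:2].max(2))
print(robot.sense()["eef_pos"],robot.sense()["time_s"])
d=cv2.absdiff(cv2.imread("pics/top0.png"),T[:,:,::-1].copy()).max(2)
for n,(x,y) in dict(bowl=(371,290),scoop=(282,308),pot=(480,274),jar=(216,315),funnel=(197,207),timer=(170,255)).items(): print(n,(d[y-18:y+18,x-18:x+18]>40).sum())
E
```

```text
[[176 176 176 176 176 176 176 176 176]
 [176 176 156 156 156 157 157 157 169]
 [177 151 102 102 102 103 103 104 157]
 [179 131  46  43  45  47  46  53 134]
 [179 131  33  27  26  28  28  37 119]
 [179 131  27  21  22  21  20  28 119]
 [178 131  26  20  20  22  22  28 118]
 [178 131  23  22  22  23  22  34 119]
 [178 131  23  22  22  23  22  36 120]
 [178 131  24  22  22  22  23  36 119]
 [178 131  22  21  25  22  22  37 118]
 [179 131  21  23  22  22  23  39 119]
 [179 131  19  21  22  22  21  26 120]
 [179 131  19  24  23  24  24  18 120]
 [178 131  20  24  23  24  24  14 120]
 [179 131  23  23  22  25  24  15 119]
 [179 131  22  67 115  99  24  15 120]
 [179 115  22  55  93  81  26  14 120]
 [179 104  22  23  24  24  26  13 120]
 [178 103  22  22  20  21  21  14 120]
 [178 104  13  14  14  13  14  12 121]
 [179 104  13  11  14  12  13  39 120]
 [179 104  47  48  48  48  54  61 121]
 [179 121  39  39  39  38  43  43 142]
 [179
[... 2455 characters left out ...]
  54 172]
 [196 184 178 102  40  33  31  30  29   6  14  92 186]
 [190 182 130  47  64  48  33  33  13  10  50 152 198]
 [188 163  65  15  71  70  28  27   9  35 111 188 199]
 [195 121  14  24  50  58  32  24  16  86 168 199 192]
 [201 127  19  11  22  36  32  18  53 145 194 197 168]
 [200 175  78  29  16  25  15  27 100 190 196 191 123]
 [194 201 146  70  20  13  17  71 156 199 194 179  88]
 [196 198 190 138  59  10  42 134 192 194 198 154  98]
 [193 196 202 184 120  37  95 187 199 195 192 117 117]
 [193 196 196 200 180  98 156 200 198 196 186  91 125]
 [195 194 196 195 198 160 188 199 197 199 175  85 114]]
[0.37632508 0.5024449  0.38693226] 28.4
bowl 0
scoop 0
pot 0
jar 51
funnel 0
timer 0
```

The rocker has tipped, with its rear end now up and catching the light. The bystanders haven't moved, and the small change at the jar is the arm nearby. Handing in.

```bash
python3 -c "
from station import robot
print(robot.sign_off())"
```

```text
the job is handed in; nothing more can be done
None
```

The job is handed in at about 28 s of the 64 s: the jug was turned, slid to within about 1–2 mm of the brewing plate's centre with its handle to the front, and the rocker was then pressed on. I could not see the drip-stop, so that it is pushed up is inferred from the jug's position. The first slide stopped about 6 mm short, so I regripped the handle and corrected it.

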